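Push the white stage plate over the bead into the microscope base

TASK

Fit the white stage plate to the microscope's stage base: push it along the grey deck and over the raised steel bead so that it drops into the round recess and lies flat on the recess floor. Push it, do not lift it off the base, and leave the black plate where it lies.

Things in the scene. Friction and masses are not known exactly. Their poses are not given: they have to be found in the camera images.
- white_plate: round white stage plate, 80 mm across, 12 mm thick, about 80 g, too wide to grasp, lying loose and flat on the deck of the stage base. Its side is upright from 4 to 12 mm above its underside; below that a bevel 4 mm high and 7 mm wide lets it ride up over the bead when pushed. Origin: centre of its underside, z up
- black_plate: round black stage plate of the same size and shape, lying on the same deck to the left or right of the white one, 15 mm or more of free deck between them. Not needed: it stays where it is. Origin: centre of its underside, z up
- stage_base: fixed low microscope stage base: grey deck 20 mm above the bench, cream skirt. Origin at bench height on the recess axis, z up; +x points away from the robot (within 20 degrees), from the plates towards the recess. Deck: x -170 to +80 mm, y -135 to +135 mm; the plates start at x about -110 mm, y about 60 mm either side
- recess (a point): centre of the floor of the round recess in the deck: 96 mm across, floor 11 mm below the deck. Round its mouth runs a steel bead with a rounded top, 3 mm proud of the deck, from radius 48 to 56 mm. A seated plate has 8 mm of play all round and its top stands 1 mm above the deck. z up

How it is judged:
By the outcome, as a careful person would: the job done as asked, in the order asked, and still so for the second after the job is handed in, with the robot touching nothing.
It also fails if it takes over 29 s, if anything falls off the work surface, if the arm or the gripper's body presses on something with over 40 N, if the wrist force passes 120 N, or if a joint passes its speed limit or range.

ROBOT

A 7-joint arm with a two-finger parallel gripper is mounted at the origin on the work surface. World frame = base frame: x ahead of the robot, y to its left, z up, the work surface at z = 0. Lengths are in m, angles in rad, forces in N, time in s.
With the tool pointing down it reaches from about 0.4 to 0.875 m from the base axis. Payload 4.4 kg.
Tool frame: the origin (TCP) lies on the centre line of the jaws, within the pads' length; the fingertips stand 8 mm ahead of it and the grasp point (between the pads) lies 11 mm behind it; z points along the fingers, y is the line along which they close (so a half turn about z gives the same grasp; the last joint's range is limited). The gripper opens to 85 mm and grips with 20 to 120 N. Pads are 22 mm wide; open, the fingers measure 114 mm over their backs; the gripper's body (76 mm by 85 mm) begins 54 mm behind the grasp point. The pads swing forward as they close: fully open they stand 13 mm farther back than shut.
Start: joints at [1.2, 0.628, 0.038, 1.517, -0.027, 0.996, -0.02], TCP at [0.195, -0.62, 0.239] pointing down, gripper open.
Joint ranges: [-3.06, 3.06], [-0.37, 2.12], [-1.25, 1.32], [0.18, 2.47], [-1.1, 4.24], [0.23, 1.98], [-2.94, 2.94]. Speed limits (rad/s): [2.57, 2.57, 3.14, 3.14, 3.14, 3.14, 3.14].

INTERFACE

Orientations are given as a rotation vector (axis times angle).
In Python, from bench import observe, read_camera, env gives the robot as it stands. The module is installed in compiled form; this text tells all that it offers.
- The arm moves only by the tool carry_out, never from a script. Its argument "plan" is a list of rows, each an object of numbers: "x", "y", "z": the shift along the world's x, y, z as a fraction of full scale; "ax", "ay", "az": the turn, a rotation vector about the world's x, y, z as a fraction of full scale; "jaw": the closure, from 0 (fully open) to 1 (shut). In form: [{"x": .., "y": .., "z": .., "ax": .., "ay": .., "az": .., "jaw": ..}, ...]. A call has 1 to 10 rows; each row shifts and turns the commanded pose from where the row before left it; what a row does not reach is not made up. Full scale, the value 1, is 4 cm for a shift and 0.12 rad for a turn. A row lasts 1/8 s, in which the tool goes at most 62.5 mm and 10.7 degrees, less where a joint would pass 70% of its speed; a pose out of reach is approached as far as the arm can. A call with a number of a shift or a turn outside -1 to 1 is refused whole. A call with a gripper value outside its range is refused whole. The fingers move at their own pace and stop on an object; "newtons" is the grip in N (left out, the last holds). Time passes only in rows, so rows that do not move let the fingers close. It gives the time, the measured TCP pose, the force, the opening and the grip force at its end, in the units of the state.
- observe(): the state, without advancing time (a new reading comes with each control period).
- read_camera(name): name is "scene" or "top" or "wrist"; returns a dict with "color" (384x512x3 uint8, red, green, blue), "range_z" (384x512 float32, m along the optical axis (not along the pixel's ray), 0 where there is no reading), "intrinsics" (3x3 intrinsics, pixels), "rvec" (rotation vector, rad) and "tvec" (3), from world to camera coordinates, as OpenCV has them. Camera axes: x right, y down, z forward; pixel columns grow to the right and rows downward; lengths in m; the calibration is good to about 2 mm. A picture is of the moment at which its call begins.
- env.sign_off(): hands the job in; it is judged then, once.
The state is a dict: "time_s": time; "joint_pos": joint angles; "qd": joint speeds; "joint_torque": joint torques, N m; "eef_pos": TCP position; "tcp_rot": TCP orientation; "wrist_force": force on the tool from outside, world axes, zero at the start; "wrist_torque": the same for the moment, N m; "opening": opening from 0.0 (shut) to 1.0 (fully open); "grip_force": force on a finger pad.
Only numpy, scipy, OpenCV 4.12 (cv2) and the standard library are available. Lean on these libraries where they do the work, as an engineer would, in place of code of your own. Each camera call takes 0.05 s, during which the arm holds its last target. There are 200 camera calls.

## Working session

There is one attempt and no reset: what is moved stays moved. The work goes in short steps, Python scripts to look and compute and a tool call to move; the robot and the scene stay as the last step left them, time stands still between calls to the robot, and variables do not carry over. Pictures are saved under pics/ and viewed, at most 10 in all, crops included, and the job is handed in when it is done.

Besides the shell and the picture viewer there is one more tool, called by a JSON object that holds its "api" and its "payload". carry_out: Moves the arm, as the interface text tells. Shift numbers are shares of 4 cm and turn numbers shares of 0.12 rad, none past 1 either way. Its arguments: {"type":"object","properties":{"plan":{"type":"array"},"newtons":{"type":"number"}},"required":["plan"]}

```bash
mkdir -p pics
cat > h.py <<'E'
import numpy as np, cv2
from bench import observe, read_camera, env
def cam(n):
    c=read_camera(n); c['R']=cv2.Rodrigues(np.array(c['rvec'],float))[0]; c['t']=np.array(c['tvec'],float).ravel(); c['K']=np.array(c['intrinsics']); return c
def ray(c,uv,z):
    uv=np.atleast_2d(uv).astype(float)
    d=np.c_[uv,np.ones(len(uv))]@np.linalg.inv(c['K']).T@c['R']; o=-c['R'].T@c['t']
    return o+d*((z-o[2])/d[:,2])[:,None]
def proj(c,p): return cv2.projectPoints(np.atleast_2d(p).astype(float),c['R'],c['t'],c['K'],None)[0].reshape(-1,2)
def save(c,n): cv2.imwrite('pics/'+n,c['color'][:,:,::-1])
E
python3 - <<'E'
from h import *
s=observe(); print(s['time_s'],s['eef_pos'],s['tcp_rot'])
a,b=cam('top'),cam('scene')
cv2.imwrite('pics/a.png',cv2.resize(np.hstack([a['color'],b['color']])[:,:,::-1],(800,300),interpolation=cv2.INTER_AREA))
save(a,'top.png')
E
```

```text
0.0 [ 0.19489156 -0.61944375  0.23838661] [-3.10332217e+00 -4.76609337e-01  5.23716680e-04]
```

View pics/a.png

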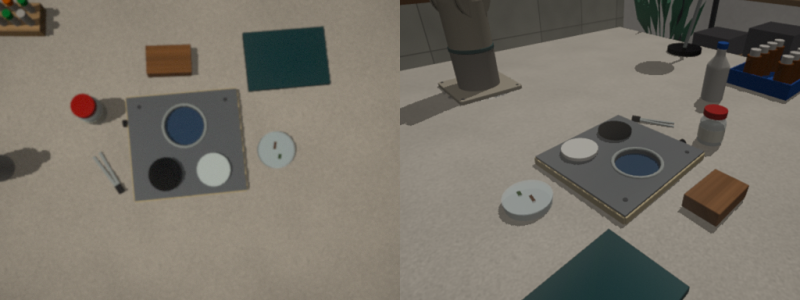

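View pics/top.png

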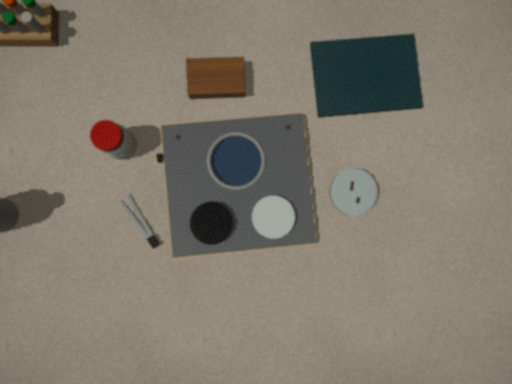

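The top view shows the white plate at (273,217), the black plate at (211,222) and the blue recess at (236,161). The pale dish at (354,191) is a different object, off the base.

```bash
cat >> h.py <<'E'
def blob(m,near,r=45):
    m=m.astype(np.uint8); n,l,st,ce=cv2.connectedComponentsWithStats(m)
    i=max((i for i in range(1,n) if np.hypot(*(ce[i]-near))<r),key=lambda i:st[i,4])
    c=max(cv2.findContours((l==i).astype(np.uint8),cv2.RETR_EXTERNAL,cv2.CHAIN_APPROX_NONE)[0],key=cv2.contourArea)
    return cv2.convexHull(c).reshape(-1,2)
def circ(c,hull,z):
    p=ray(c,hull,z)[:,:2].astype(np.float32); (x,y),r=cv2.minEnclosingCircle(p)
    e=cv2.fitEllipse(p*1000); return np.round([e[0][0],e[0][1],e[1][0],e[1][1]],1), round(r*1000,1)
E
python3 - <<'E'
from h import *
for n,pw,pb,pr in (('top',(273,217),(211,222),(236,161)),('scene',(230,192),(275,167),(304,207))):
    c=cam(n); im=c['color'].astype(int); R,G,B=im[...,0],im[...,1],im[...,2]; v=im.max(2)
    for p in (pw,pb,pr): print(n,p,im[p[1],p[0]],c['range_z'][p[1],p[0]])
    w=im.min(2)>150; k=v<45; b=(B-R>25)
    for nm,m,p,z in (('w',w,pw,.032),('k',k,pb,.032),('rec',b,pr,.020)):
        try: print(nm,circ(c,blob(m,p),z))
        except Exception as e: print(nm,e)
    if n=='top':
        d=(cv2.absdiff(im.max(2).astype(np.uint8),im.min(2).astype(np.uint8))<18)&(v>60)&(v<125)
        h=blob(d,(240,185),30); r=cv2.minAreaRect(ray(c,h,.020)[:,:2].astype(np.float32)*1000); print('deck',r)
        K=np.linalg.inv(c['K'])
        for p in (pw,pb,pr,(185,150)):
            q=c['R'].T@(K@[p[0],p[1],1]*c['range_z'][p[1],p[0]]-c['t']); print(p,q)
E
```

```text
top (273, 217) [165 170 162] 0.65808266
top (211, 222) [22 19 23] 0.6539026
top (236, 161) [40 56 74] 0.68387806
w (array([548.3,  -9.4,  75.2,  75.9]), 38.3)
k (array([539.2, 103.5,  77.1,  79.2]), 39.8)
rec (array([655.1,  56.7,  85.9,  89.3]), 45.0)
deck ((611.5239868164062, 50.349693298339844), (247.60528564453125, 280.3143005371094), 4.7519211769104)
(273, 217) [ 0.54741153 -0.00961681  0.03214429]
(211, 222) [0.54001464 0.10498904 0.03162349]
(236, 161) [0.65622275 0.05811269 0.00912328]
(185, 150) [0.67637977 0.15377487 0.02000656]
scene (230, 192) [162 159 153] 0.65101326
scene (275, 167) [37 36 34] 0.71939045
scene (304, 207) [46 59 73] 0.65740216
w (array([550. , -11. ,  72.5,  75.9]), 38.2)
k (array([546.1,  98.1,  78.3,  88.7]), 43.7)
rec (array([661.9,  48.6,  67.6,  84.4]), 43.6)
```

{"api": "carry_out", "payload": {"plan": [{"x":0.5,"y":0.95,"z":-0.15,"az":0.2,"jaw":0.41},{"x":0.5,"y":0.95,"z":-0.15,"az":0.2,"jaw":0.41},{"x":0.5,"y":0.95,"z":-0.15,"az":0.2,"jaw":0.41},{"x":0.5,"y":0.95,"z":-0.15,"az":0.2,"jaw":0.41},{"x":0.5,"y":0.95,"z":-0.15,"az":0.2,"jaw":0.41},{"x":0.5,"y":0.95,"z":-0.15,"az":0.2,"jaw":0.41},{"x":0.5,"y":0.95,"z":-0.15,"az":0.2,"jaw":0.41},{"x":0.5,"y":0.95,"z":-0.15,"az":0.2,"jaw":0.41},{"x":0.5,"y":0.95,"z":-0.15,"az":0.2,"jaw":0.41},{"x":0.5,"y":0.95,"z":-0.15,"az":0.2,"jaw":0.41}]}}

```text
$.plan[0]: bad value
```

Run:
```python
from h import *
c=cam('top'); save(c,'t2.png'); im=c['color'].astype(int); v=im.max(2)
# bead: bright ring; radial edge scan about the recess
o=ray(c,(236,161),.02)[0,:2]
g=cv2.GaussianBlur(im.sum(2).astype(np.float32)/3,(0,0),.7)
rr=np.arange(36,66,.5)/1000; pk=[]
for a in np.radians(np.arange(0,360,6)):
    P=np.c_[o[0]+rr*np.cos(a),o[1]+rr*np.sin(a),np.full(len(rr),.022)]
    q=proj(c,P).astype(np.float32); s=cv2.remap(g,q[:,0],q[:,1],cv2.INTER_LINEAR).ravel()
    pk.append(P[s.argmax(),:2]*1000)
pk=np.array(pk,np.float32); print('bead mid',cv2.fitEllipse(pk))
s=observe(); print(s['time_s'],s['eef_pos'],s['tcp_rot'],s['opening'])
```

```text
bead mid ((655.5545654296875, 59.40204620361328), (103.2020492553711, 104.129638671875), 95.92040252685547)
0.25 [ 0.1950063  -0.61979202  0.23888606] [-3.10438087e+00 -4.76736956e-01  1.93417765e-04] 1.0013110545453379
```

Bead circle fits at 103–104 mm (expected 104), with its centre at (0.6555, 0.059). The move was refused, probably because rows need every key.

{"api": "carry_out", "payload": {"plan": [{"x":0.5,"y":0.95,"z":-0.15,"ax":0,"ay":0,"az":0.2,"jaw":0.41},{"x":0.5,"y":0.95,"z":-0.15,"ax":0,"ay":0,"az":0.2,"jaw":0.41},{"x":0.5,"y":0.95,"z":-0.15,"ax":0,"ay":0,"az":0.2,"jaw":0.41},{"x":0.5,"y":0.95,"z":-0.15,"ax":0,"ay":0,"az":0.2,"jaw":0.41},{"x":0.5,"y":0.95,"z":-0.15,"ax":0,"ay":0,"az":0.2,"jaw":0.41},{"x":0.5,"y":0.95,"z":-0.15,"ax":0,"ay":0,"az":0.2,"jaw":0.41},{"x":0.5,"y":0.95,"z":-0.15,"ax":0,"ay":0,"az":0.2,"jaw":0.41},{"x":0.5,"y":0.95,"z":-0.15,"ax":0,"ay":0,"az":0.2,"jaw":0.41},{"x":0.5,"y":0.95,"z":-0.15,"ax":0,"ay":0,"az":0.2,"jaw":0.41},{"x":0.5,"y":0.95,"z":-0.15,"ax":0,"ay":0,"az":0.2,"jaw":0.41}]}}

```text
time_s: 1.5
eef_pos: [0.3958, -0.2389, 0.1793]
tcp_rot: [3.025, 0.846, 0.001]
wrist_force: [0.7, 1.0, 0.4]
opening: 0.587
grip_force: 0.0
```

{"api": "carry_out", "payload": {"plan": [{"x":0.4,"y":0.8,"z":-0.5,"ax":0,"ay":0,"az":0.05,"jaw":0.41},{"x":0.4,"y":0.8,"z":-0.5,"ax":0,"ay":0,"az":0.05,"jaw":0.41},{"x":0.4,"y":0.8,"z":-0.5,"ax":0,"ay":0,"az":0.05,"jaw":0.41},{"x":0.4,"y":0.8,"z":-0.5,"ax":0,"ay":0,"az":0.05,"jaw":0.41},{"x":0.4,"y":0.8,"z":-0.5,"ax":0,"ay":0,"az":0.05,"jaw":0.41},{"x":0.4,"y":0.8,"z":-0.5,"ax":0,"ay":0,"az":0,"jaw":0.41},{"x":0,"y":0,"z":0,"ax":0,"ay":0,"az":0,"jaw":0.41}]}}

```text
time_s: 2.38
eef_pos: [0.4918, -0.0445, 0.058]
tcp_rot: [-3.008, -0.898, 0.0]
wrist_force: [-1.1, 0.0, -0.1]
opening: 0.59
grip_force: 0.0
```

Run:
```python
from h import *
s=observe(); print(s['time_s'],s['eef_pos'],s['tcp_rot'],s['opening'])
c=cam('scene'); w=cam('wrist'); 
cv2.imwrite('pics/b.png',np.hstack([cv2.resize(c['color'][100:290,150:405],(400,300)),cv2.resize(w['color'],(400,300))])[:,:,::-1])
p=np.array(s['eef_pos']); print('scene tcp px',proj(c,p),'wrist',proj(w,[p,p-[0,0,.008]]))
```

```text
2.375 [ 0.49182327 -0.04453176  0.05800613] [-3.00831327e+00 -8.98444287e-01  4.84428837e-04] 0.5902353419069144
scene tcp px [[191.93493745 168.91406257]] wrist [[253.43560587 256.18270922]
 [253.66600983 248.5003915 ]]
```

View pics/b.png

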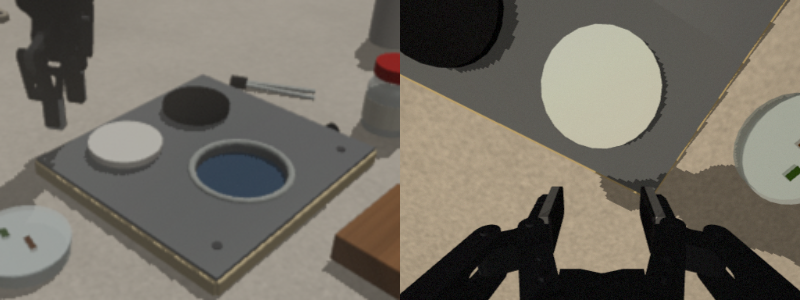

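White plate, open fingers behind it and a clear path to the recess are all visible. Next I measure the true fingertip height from depth.

Run:
```python
from h import *
s=observe(); p=np.array(s['eef_pos'])
for n in ('scene','top'):
    c=cam(n); v,u=np.mgrid[0:384,0:512]; z=c['range_z']
    X=((np.c_[u.ravel(),v.ravel(),np.ones(u.size)]@np.linalg.inv(c['K']).T)*z.reshape(-1,1)-c['t'])@c['R']
    dark=(c['color'].max(2).ravel()<70)&(z.ravel()>0)
    a=.575; U=np.array([np.cos(a),np.sin(a)]);N=np.array([-U[1],U[0]])
    d=X[:,:2]-p[:2]; q=np.c_[d@U,d@N,X[:,2]]*1000
    m=dark&(abs(q[:,0])<30)&(abs(q[:,1])<60)&(q[:,2]>35)&(q[:,2]<90)
    for sd in (1,-1):
        k=q[m&(q[:,1]*sd>0)]
        if len(k): print(n,sd,len(k),np.round(np.percentile(k,[0,3,97,100],axis=0)).tolist())
    if n=='top':
        im=c['color'].astype(int); print('w',circ(c,blob(im.min(2)>140,(273,217)),.032))
```

```text
scene 1 209 [[-11.0, 23.0, 54.0], [-10.0, 24.0, 56.0], [10.0, 27.0, 89.0], [11.0, 34.0, 90.0]]
scene -1 155 [[-6.0, -40.0, 55.0], [-6.0, -40.0, 60.0], [7.0, -32.0, 89.0], [10.0, -30.0, 90.0]]
top 1 1 [[11.0, 26.0, 81.0], [11.0, 26.0, 81.0], [11.0, 26.0, 81.0], [11.0, 26.0, 81.0]]
w (array([548.1,  -9.2,  79.3,  79.8]), 40.2)
```

{"api": "carry_out", "payload": {"plan": [{"x":0,"y":0,"z":-0.4,"ax":0,"ay":0,"az":0,"jaw":0.41},{"x":0,"y":0,"z":-0.3,"ax":0,"ay":0,"az":0,"jaw":0.41},{"x":0.17,"y":0.107,"z":0,"ax":0,"ay":0,"az":0,"jaw":0.41},{"x":0.17,"y":0.107,"z":0,"ax":0,"ay":0,"az":0,"jaw":0.41},{"x":0.1,"y":0.064,"z":0,"ax":0,"ay":0,"az":0,"jaw":0.41},{"x":0.1,"y":0.064,"z":0,"ax":0,"ay":0,"az":0,"jaw":0.41},{"x":0.1,"y":0.064,"z":0,"ax":0,"ay":0,"az":0,"jaw":0.41},{"x":0.13,"y":0.083,"z":0,"ax":0,"ay":0,"az":0,"jaw":0.41},{"x":0.13,"y":0.083,"z":0,"ax":0,"ay":0,"az":0,"jaw":0.41},{"x":0,"y":0,"z":0,"ax":0,"ay":0,"az":0,"jaw":0.41}]}}

```text
time_s: 3.82
eef_pos: [0.5279, -0.0247, 0.0313]
tcp_rot: [3.012, 0.891, 0.002]
wrist_force: [-0.2, -1.1, -0.1]
opening: 0.593
grip_force: 0.0
```

Run:
```python
from h import *
s=observe(); p=np.array(s['eef_pos']); print(p,s['wrist_force'])
for n,g in (('top',(265,208)),('scene',(240,194))):
    c=cam(n); im=c['color'].astype(int); print(n,circ(c,blob(im.min(2)>140,g),.032)); save(c,n+'3.png')
```

```text
[ 0.52791642 -0.02466312  0.03134787] [-0.1948121  -1.05858852 -0.06632858]
top (array([567.4,   8.9,  54.2,  79.2]), 39.6)
scene (array([564.9,  -3.2,  77.7,  78.7]), 39.5)
```

View pics/scene3.png

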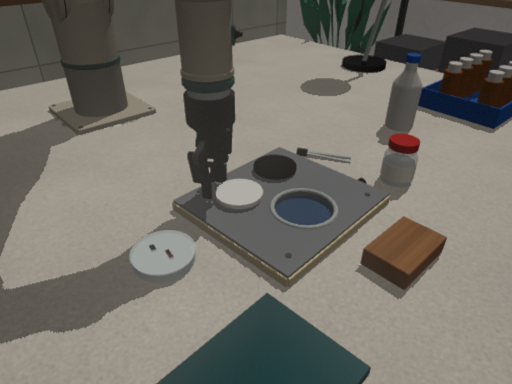

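Plate is cradled against both fingers and has moved as planned, about 42 mm ahead of the TCP. Continuing toward the recess.

{"api": "carry_out", "payload": {"plan": [{"x":0.15,"y":0.1,"z":0,"ax":0,"ay":0,"az":0,"jaw":0.41},{"x":0.15,"y":0.1,"z":0,"ax":0,"ay":0,"az":0,"jaw":0.41},{"x":0.15,"y":0.1,"z":0,"ax":0,"ay":0,"az":0,"jaw":0.41},{"x":0.15,"y":0.1,"z":0,"ax":0,"ay":0,"az":0,"jaw":0.41},{"x":0.15,"y":0.1,"z":0,"ax":0,"ay":0,"az":0,"jaw":0.41},{"x":0.15,"y":0.1,"z":0,"ax":0,"ay":0,"az":0,"jaw":0.41},{"x":0.15,"y":0.1,"z":0,"ax":0,"ay":0,"az":0,"jaw":0.41},{"x":0.15,"y":0.1,"z":0,"ax":0,"ay":0,"az":0,"jaw":0.41},{"x":0.15,"y":0.1,"z":0,"ax":0,"ay":0,"az":0,"jaw":0.41},{"x":0,"y":0,"z":0,"ax":0,"ay":0,"az":0,"jaw":0.41}]}}

```text
time_s: 5.18
eef_pos: [0.5819, 0.0114, 0.0314]
tcp_rot: [3.012, 0.891, 0.002]
wrist_force: [-1.0, -0.3, 0.9]
opening: 0.593
grip_force: 0.0
```

Run:
```python
from h import *
s=observe(); p=np.array(s['eef_pos']); print(p,s['wrist_force'])
for n,g in (('top',(250,185)),('scene',(275,200))):
    c=cam(n); im=c['color'].astype(int); print(n,circ(c,blob(im.min(2)>140,g),.034)); save(c,n+'4.png')
cv2.imwrite('pics/c.png',cv2.resize(c['color'][120:270,160:410],(800,480))[:,:,::-1])
```

```text
[0.58193769 0.0114238  0.03138307] [-0.95980088 -0.30167587  0.91652498]
top (array([624.6,  97.8,   6. ,  27.9]), 13.5)
scene (array([619. ,  35.5,  71.8,  89.1]), 44.6)
```

View pics/c.png

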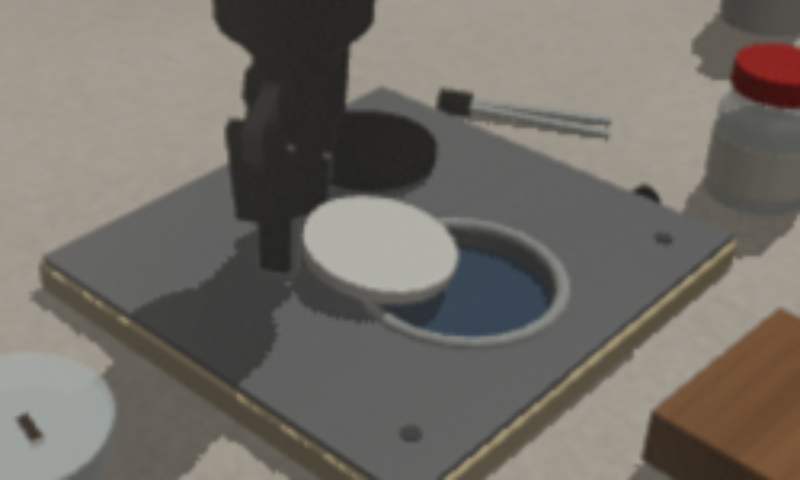

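The plate is over the bead and tipping nose-down into the recess, so its rear rim is raised. I measure its tilt before going on, so the fingers don't slip underneath.

Run:
```python
from h import *
s=observe(); p=np.array(s['eef_pos'])
c=cam('scene'); v,u=np.mgrid[0:384,0:512]; z=c['range_z']
X=((np.c_[u.ravel(),v.ravel(),np.ones(u.size)]@np.linalg.inv(c['K']).T)*z.reshape(-1,1)-c['t'])@c['R']
m=(c['color'].min(2)>140).astype(np.uint8); m=cv2.erode(m,np.ones((3,3)))>0
n,l=cv2.connectedComponents(m.astype(np.uint8)); k=l[197,278]; X=X[(l==k).ravel()]
a=.57; U=np.array([np.cos(a),np.sin(a)]);N=np.array([-U[1],U[0]]); d=(X[:,:2]-[.6555,.059])
q=np.c_[d@U,d@N]*1000; A=np.c_[q,np.ones(len(q))]; f=np.linalg.lstsq(A,X[:,2]*1000,rcond=None)[0]; print(len(q),f)
print(np.percentile(q,[0,50,100],axis=0), np.percentile(X[:,2],[0,50,100]),(p[:2]-[.6555,.059])@U,(p[:2]-[.6555,.059])@N)
```

```text
901 [ 0.04889763 -0.44535955 35.34601684]
[[ -81.27663793 -519.92048591]
 [ -43.30673667   -2.86284705]
 [  64.53791272   37.45464304]] [0.03128357 0.0340645  0.39459026] -0.08853384323154181 -0.0003754143232430469
```

Run:
```python
from h import *
c=cam('scene'); v,u=np.mgrid[0:384,0:512]; z=c['range_z']
X=((np.c_[u.ravel(),v.ravel(),np.ones(u.size)]@np.linalg.inv(c['K']).T)*z.reshape(-1,1)-c['t'])@c['R']
m=cv2.erode((c['color'].min(2)>140).astype(np.uint8),np.ones((3,3)))
n,l=cv2.connectedComponents(m); X=X[(l==l[197,278]).ravel()]
a=.57; U=np.array([np.cos(a),np.sin(a)]);N=np.array([-U[1],U[0]]); d=(X[:,:2]-[.6555,.059])*1000
q=np.c_[d@U,d@N]; g=(abs(q[:,0]+43)<42)&(abs(q[:,1])<42)&(X[:,2]<.06); q=q[g]; Z=X[g,2]*1000
A=np.c_[q,np.ones(len(q))]; f=np.linalg.lstsq(A,Z,rcond=None)[0]; print(len(q),f,np.std(Z-A@f),np.percentile(q,[0,50,100],axis=0),A[0],'rear z',f@[-83,0,1],'front',f@[-5,0,1])
```

```text
880 [ 1.81456980e-02 -1.04018977e-04  3.49464435e+01] 0.6017181526269312 [[-81.50066291 -36.16869378]
 [-43.84558125  -3.09486786]
 [ -7.73319229  36.42795905]] [-64.24927221  28.38493821   1.        ] rear z 33.440350608659465 front 34.85571505212109
```

The plate is nearly level on the bead (rear 33.4, front 34.9 mm) and centred on the line, with 45 mm to go. The finger faces run well above the rim, so I keep the height.

{"api": "carry_out", "payload": {"plan": [{"x":0.105,"y":0.068,"z":0,"ax":0,"ay":0,"az":0,"jaw":0.41},{"x":0.105,"y":0.068,"z":0,"ax":0,"ay":0,"az":0,"jaw":0.41},{"x":0.105,"y":0.068,"z":0,"ax":0,"ay":0,"az":0,"jaw":0.41},{"x":0.105,"y":0.068,"z":0,"ax":0,"ay":0,"az":0,"jaw":0.41},{"x":0.105,"y":0.068,"z":0,"ax":0,"ay":0,"az":0,"jaw":0.41},{"x":0.105,"y":0.068,"z":0,"ax":0,"ay":0,"az":0,"jaw":0.41},{"x":0.105,"y":0.068,"z":0,"ax":0,"ay":0,"az":0,"jaw":0.41},{"x":0.105,"y":0.068,"z":0,"ax":0,"ay":0,"az":0,"jaw":0.41},{"x":0.105,"y":0.068,"z":0,"ax":0,"ay":0,"az":0,"jaw":0.41},{"x":0,"y":0,"z":0,"ax":0,"ay":0,"az":0,"jaw":0.41}]}}

```text
time_s: 6.62
eef_pos: [0.6194, 0.0358, 0.0314]
tcp_rot: [-3.012, -0.891, -0.001]
wrist_force: [-0.6, 0.3, 0.3]
opening: 0.59
grip_force: 0.0
```

```bash
cat >> h.py <<'E'
def plane(c,seed):
    v,u=np.mgrid[0:384,0:512]; z=c['range_z']
    X=((np.c_[u.ravel(),v.ravel(),np.ones(u.size)]@np.linalg.inv(c['K']).T)*z.reshape(-1,1)-c['t'])@c['R']
    m=cv2.erode((c['color'].min(2)>125).astype(np.uint8),np.ones((3,3)))
    n,l=cv2.connectedComponents(m); X=X[(l==l[seed[1],seed[0]]).ravel()]
    U=np.array([np.cos(.57),np.sin(.57)]);N=np.array([-U[1],U[0]]); d=(X[:,:2]-[.6555,.059])*1000
    q=np.c_[d@U,d@N]; g=(np.hypot(*q.T)<60)&(X[:,2]<.06); q=q[g]; Z=X[g,2]*1000
    A=np.c_[q,np.ones(len(q))]; f=np.linalg.lstsq(A,Z,rcond=None)[0]
    print('plane',len(q),f.round(3),np.std(Z-A@f).round(2),np.percentile(q,[0,50,100],axis=0).round(1).tolist())
E
python3 - <<'E'
from h import *
s=observe(); print(s['eef_pos'],s['wrist_force'])
c=cam('scene'); plane(c,np.round(proj(c,[.6555,.059,.025])[0]).astype(int))
cv2.imwrite('pics/d.png',cv2.resize(c['color'][120:270,160:410],(800,480))[:,:,::-1])
E
```

```text
[0.61940562 0.03580839 0.03135465] [-0.62062173  0.29006443  0.30572994]
plane 853 [-1.000e-03 -2.000e-03  1.998e+01] 0.63 [[-35.5, -37.6], [-4.7, -2.8], [29.6, 34.9]]
```

View pics/d.png

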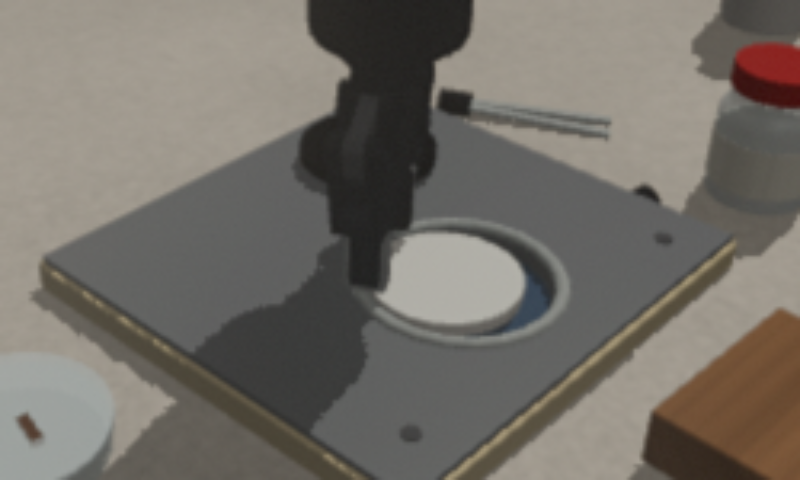

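The plate has dropped in and lies flat, with slope about 0 and its top at z ≈ 20–21 mm (expected 21). Next I back off and lift clear.

{"api": "carry_out", "payload": {"plan": [{"x":-0.1,"y":-0.06,"z":0.1,"ax":0,"ay":0,"az":0,"jaw":0.41},{"x":0,"y":0,"z":0.6,"ax":0,"ay":0,"az":0,"jaw":0.41},{"x":-0.3,"y":-0.6,"z":0.7,"ax":0,"ay":0,"az":0,"jaw":0.41},{"x":-0.4,"y":-0.8,"z":0.7,"ax":0,"ay":0,"az":0,"jaw":0.41},{"x":-0.4,"y":-0.8,"z":0.7,"ax":0,"ay":0,"az":0,"jaw":0.41},{"x":-0.4,"y":-0.8,"z":0.5,"ax":0,"ay":0,"az":0,"jaw":0.41},{"x":-0.4,"y":-0.8,"z":0.3,"ax":0,"ay":0,"az":0,"jaw":0.41},{"x":-0.4,"y":-0.8,"z":0,"ax":0,"ay":0,"az":0,"jaw":0.41},{"x":-0.3,"y":-0.6,"z":0,"ax":0,"ay":0,"az":0,"jaw":0.41},{"x":0,"y":0,"z":0,"ax":0,"ay":0,"az":0,"jaw":0.41}]}}

```text
time_s: 7.92
eef_pos: [0.5091, -0.1778, 0.1757]
tcp_rot: [3.014, 0.883, -0.002]
wrist_force: [0.1, 0.6, -0.0]
opening: 0.592
grip_force: 0.0
```

Run:
```python
from h import *
s=observe(); print(s['eef_pos'],s['wrist_force'],max(abs(np.array(s['qd']))))
c=cam('scene'); plane(c,np.round(proj(c,[.6555,.059,.025])[0]).astype(int))
t=cam('top'); im=t['color'].astype(int); plane(t,(236,161))
print('w',circ(t,blob(im.min(2)>125,(236,161)),.021)); print('k',circ(t,blob(im.max(2)<45,(211,222)),.032))
cv2.imwrite('pics/e.png',cv2.resize(t['color'][100:270,120:340],(660,510))[:,:,::-1])
```

```text
[ 0.50910979 -0.17779907  0.17566712] [ 0.10119889  0.64370715 -0.04264373] 0.0447374757929188
plane 931 [-1.0000e-03 -0.0000e+00  2.0005e+01] 0.65 [[-45.7, -38.1], [-7.6, -3.2], [29.1, 33.6]]
plane 1208 [ 1.0000e-03 -2.0000e-03  2.1167e+01] 1.17 [[-45.8, -37.4], [-8.2, -0.5], [29.1, 35.8]]
w (array([649. ,  54.1,  78.4,  79.8]), 40.2)
k (array([539.2, 103.4,  76.7,  78.7]), 39.6)
```

View pics/e.png

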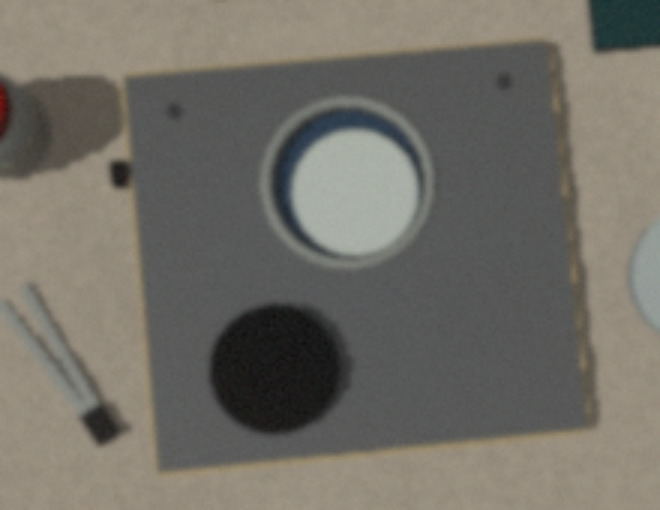

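The white plate is flat in the recess in both views, inside the bead. The black plate hasn't moved and the arm is clear, so I'm handing in.

```bash
python3 -c "
from bench import env
print(env.sign_off())"
```

```text
the job is handed in; nothing more can be done
None
```

The white plate lies flat in the recess, against its near side and within the 8 mm of play; the black plate is untouched, and the job was handed in at about 8 s.

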